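# Clamp the whetstone in its ratchet holder

## Robot

A 7-joint arm with a two-finger parallel gripper is mounted at the origin on a cart in front of the work surface, level with it; the furniture and walls round the work are solid. World frame = base frame: x ahead of the robot, y to its left, z up, the work surface at z = 0. Lengths are in mm, angles in rad, forces in N, time in s.
With the tool pointing down it reaches from about 425 to 875 mm from the base axis. Payload 4.7 kg.
Tool frame: the origin (TCP) lies midway between the tips of the shut fingers; the grasp point (between the pads) lies behind it (r.grip_depth is the z of the grasp point in the tool frame, in mm); z points along the fingers, y is the direction in which the jaws open and shut (so a half turn about z gives the same grasp; the last joint's range is limited). The gripper opens to 87 mm and grips with 3 to 60 N. Pads are 19 mm wide; open, the fingers measure 117 mm over their backs; the gripper's body (75 mm by 190 mm) begins 51 mm behind the grasp point.
Start: joints at [1.274, 0.321, -0.07, 1.45, 0.023, 1.371, -0.057], TCP at [198.763, -618.885, 222.587] pointing down, gripper open.
Joint ranges: [-2.86, 2.86], [-0.3, 2.09], [-1.38, 1.24], [0.06, 2.45], [-1.56, 4.7], [0.09, 2.05], [-2.69, 2.69]. Speed limits (rad/s): [2.57, 2.57, 3.14, 3.14, 3.14, 3.14, 3.14].

## Interface

Orientations are given as a rotation vector (axis times angle).
In Python, from bench import r gives the robot as it stands. The module is installed in compiled form; this text tells all that it offers. Calls block until the motion is done:
- r.move_pose(position, orientation): joint-space move of the TCP to a pose.
- r.line_to(position, attitude=None, v=150): straight line of the TCP; attitude=None keeps the orientation; v is the mean speed in mm/s.
- r.goto_joints(angles): joint-space move.
- r.set_gripper(opening, grasp_force=None): finger opening in mm; grasp_force is the grip in N (None keeps the last); returns when the fingers have stopped.
- r.pause(seconds).
- r.ik(position, orientation): joint angles nearest the present ones, or None.
- r.observe(): the state.
- r.grab_frame(name): name is "side" or "top"; returns a dict with "image" (400x640x3 uint8, red, green, blue), "range_z" (400x640 float32, mm along the optical axis (not along the pixel's ray), 0 where there is no reading), "K" (3x3 intrinsics, pixels), "T" (4x4, takes a point from camera to world coordinates). Camera axes: x right, y up, looking along -z (the intrinsics and any distortion apply to the point x, -y, -z); pixel columns grow to the right and rows downward; lengths in mm; the calibration is good to about 2 mm. A picture is of the moment at which its call begins.
A pose or a line that the arm cannot do raises r.Unreachable and nothing moves.
- r.job_done(): hands the job in, once; it reports no verdict.
Trained networks look in the newest picture that a camera, given by its name, has taken for a name from the list of things; names that differ only in an ending like _2 or _b are one class to them, and where a whole thing is asked for, a point or a joint stands for the part that bears it (a point fixed in the world has none). Each returns a list of dicts, best first, with "score" (0 to 1); they miss things now and then, are a little off and sometimes report something else, mostly with a low value. They report only what shows in the picture. A call takes as long as a camera call.
- r.silhouettes(camera, label): "mask" (400x640 bool, what is visible of it) and "box" ([left, top, right, bottom] in pixels, round what is visible of it).
- r.tip_of(camera, label): "uv" ([column, row] in pixels: a listed point, or the origin of a listed thing).
The state is a dict: "time": time; "joints": joint angles; "qvel": joint speeds; "joint_efforts": joint torques, N m; "eef_pos": TCP position; "eef_rot": TCP orientation; "ft_force": force on the tool from outside, world axes, zero at the start; "torque": the same for the moment, N m; "width": finger opening in mm.
Only numpy, scipy, OpenCV 4.12 (cv2) and the standard library are available. Lean on these libraries where they do the work, as an engineer would, in place of code of your own. Each camera call takes 0.05 s, during which the arm holds its last target.

## Task

Get the whetstone ready for sharpening: press down the thumb release on the holder's sliding jaw and, holding it down, push the jaw fully back along its rail, because the jaw stands too close for the stone to fit. Then push the stone flat across the board, square against the rail between the two jaws, and push the sliding jaw up firmly until the stone stays clamped by itself against the sprung end jaw. Only touch, press and push: never pick anything up, and leave the other things on the bar where they stand.

Things in the scene. Friction and masses are not known exactly. Their poses are not given: they have to be found in the camera images.
- holder: Fixed stone holder: wooden board 200 x 320 mm, top at z = 30 (board coordinates, mm; cloth hides its foot). Origin: centre of its underside; x away from the robot, y to the left, z up. A steel rail (x 50 to 74, top z = 44, saw teeth to 47) runs along its far side; at its left end the end jaw (block y 131 to 157, x 5 to 74, top z = 50), at its right end a stop plate (y -153 to -159, top z = 48).
- seat (a point): Middle of the stone's place on the board top, at board (22.5, 22, 30): here the stone touches the rail's near face (x = 50, 14 mm high), and is midway between the jaws when the sliding jaw is fully back.
- jaw_face (a point): Middle of the sliding jaw's rubber face, which looks to board +y (board x = 28, z = 40). The face is on a dark arm, 16 mm thick, that reaches from the rail over the board (x 5 to 50, top z = 49). On the rail behind the arm, towards -y, come the steel thumb paddle and then the tower.
- jaw (a joint): Sliding jaw along the rail, m: 0 to 0.080, growing as it opens (to board -y, right). Gap to the free buffer = 100 mm + value. Starts at 0.005 to 0.030: too narrow for the 150 mm stone; 0.080 is fully back. A pawl in saw teeth (5 mm pitch) bars moving back unless the release is held down. Forward it can be pushed any time (about 4 N), clicking; let go, it may slip back up to 5 mm.
- release (a joint): Thumb release lever, rad: 0 at rest (up, pawl in the teeth), 0.25 fully down (paddle level). Above about 0.13 the pawl is clear of the teeth. It springs up when let go. It takes about 4 N at the paddle's middle, up to 10 N close to the tower.
- paddle (a point): Point on top of the thumb paddle, moving with it, on the rail's centre line (board x = 62), about 23 mm to +y of the tower's wall. The paddle is a ribbed steel plate, 40 mm in x, 38 mm long in y, from the tower towards the arm; at rest it slopes up to +y: this point at z = 71, its +y edge 14 mm on at z = 74. Fully down it is level at z = 64, 3 mm below the tower's wall.
- tower (a point): Centre of the top of the tower, a dark block at the right-hand (-y) end of the sliding jaw: 36 mm in x, 34 mm in y, its upright walls from z = 67 to the top at z = 87. Its +y wall, 17 mm left of this point, is to be pushed when opening, with the paddle held down; its -y wall, 17 mm right of it, when closing.
- buffer (a joint): Sprung buffer plate on the end jaw (rubber face 42 x 18 mm, x 7 to 49), m pressed in: 0 free (face at board y = 112), 0.010 fully in; 5 N at first touch, 8 N at the end. The stone is clamped when the ratchet keeps the buffer partly pressed in; press it nearly fully in (15 to 18 N at the tower) before letting go, as the jaw may slip back by a tooth, 5 mm.
- stone_mid (a point): Centre (half-way up) of the loose grey whetstone, 55 x 150 x 23 mm, 0.3 to 0.46 kg, lying flat on the board in front of the jaws; its long side is its y.
- oil_flask: Small black flask, 57 mm wide, 74 mm high, standing on the board's near right corner (about board -54, -118). Leave it. Origin: centre of its foot.
- brush: Brush with black handle, 134 x 21 x 17 mm, lying on the board behind the rail's left half. Leave it. Origin: middle of its underside.
- jigger: Steel jigger, 44 mm wide, 74 mm high, standing on the board's near left corner (about board -74, 137). Leave it. Origin: centre of its foot.
- pitcher: Small steel milk pitcher, 80 mm high, behind the board at the right. Leave it.
- sugar_caddy: Bamboo box with paper sugar sticks, 60 x 68 mm, 92 mm high, behind the board at the left. Leave it.

How it is judged (in metres and radians):
On the way, in this order (a step that is already met when the one before it is completed fails the run):
1. the thumb release is pressed down far enough to lift the pawl, with the jaw still too close for the stone (value of joint release above 0.13 rad and value of joint jaw below 0.045 m), for 0.05 s.
2. the sliding jaw is fully back (within 8 mm of its stop) (value of joint jaw above 0.072 m), for 0.1 s.
3. the stone lies between the jaws, within 5 mm of the rail and square to it (x of stone_mid in the frame of holder above 0.0175 m and angle between the y axis of stone_mid and the y axis of holder, either way round below 0.08 rad), for 0.1 s.
At the end, for the whole second after the job is handed in: The stone lies flat on the board within 5 mm of the rail and square to it within 0.06 rad, clamped between the jaws: the buffer is pressed in by more than 1 mm, the sliding jaw bears on the stone with more than 1 N, the release is up with the pawl in the teeth (under 0.1 rad), and all is at rest (x of stone_mid in the frame of holder between 0.0175 and 0.0255 m and angle between the y axis of stone_mid and the y axis of holder, either way round below 0.06 rad and angle between stone_mid's own z axis and vertical below 0.05 rad and z of stone_mid in the frame of holder below 0.0455 m and value of joint buffer above 0.001 m and value of joint release below 0.1 rad and contact force between jaw and stone above 1 N and linear speed of stone below 0.01 m/s); the robot touches nothing.
It fails at once if the stone is lifted more than 10 mm off the board or tipped (z of stone_mid in the frame of holder above 0.0515 m or angle between stone_mid's own z axis and vertical above 0.2 rad).
It fails at once if the flask, brush, jigger, pitcher or sugar box is moved by more than 20 mm or knocked over (distance of any of oil_flask, brush, jigger, pitcher, sugar_caddy from where it was at the start of the episode above 0.02 m or angle between any of oil_flask, jigger, pitcher, sugar_caddy's own z axis and vertical above 0.5 rad).
It also fails if it takes over 51 s, if anything falls off the work surface, if the arm or the gripper's body presses on something with over 40 N, if the wrist force passes 120 N, or if a joint passes its speed limit or range.

## Working session

There is one attempt and no reset: what is moved stays moved. The work goes in short steps, each a Python script; the robot and the scene stay as the last script left them, time stands still between calls to the robot, and variables do not carry over. Pictures are saved under pics/ and viewed, and the job is handed in when it is done.

```bash
mkdir -p pics; ls; python3 - <<'E'
from bench import r
import cv2
o=r.observe();print(o)
print(r.grip_depth)
for n in("top","side"):
    f=r.grab_frame(n);cv2.imwrite(f"pics/{n}0.png",f["image"][:,:,::-1]);print(f["K"],f["T"])
    for l in("holder","seat","jaw_face","paddle","tower","stone_mid","oil_flask","jigger","brush"):
        print(n,l,[(x["uv"],round(x["score"],2)) for x in r.tip_of(n,l)][:2])
print([k for k in f])
E
```

```text
pics
{'time': 0.0, 'joints': array([ 1.2740809 ,  0.32182922, -0.07010402,  1.45166205,  0.0226294 ,
        1.37075474, -0.05690974]), 'qvel': array([ 3.26691519e-04,  4.70269448e-04,  2.21178405e-03,  2.81822852e-04,
        7.78779795e-05, -3.28189822e-04,  1.79553955e-03]), 'joint_efforts': array([ 1.28412787e-03, -4.91285992e+01, -4.02976535e-01, -3.12528956e+01,
       -6.39348174e-02,  4.37695370e-02,  1.80267848e-04]), 'eef_pos': array([ 198.58443304, -618.36198431,  221.46410932]), 'eef_rot': array([-3.10192133e+00, -4.86052271e-01,  6.35593483e-04]), 'ft_force': array([-1.00385732,  0.53475999, -1.03898196]), 'torque': array([0.01109917, 0.02636272, 0.01766037]), 'width': 87.00924755633824}
-18.700000000000003
[[464.46707432   0.         315.96755149]
 [  0.         464.46707432 207.93118779]
 [  0.           0.           1.        ]] [[-5.16776084e-03  9.85639269e-01 -1.68785444e-01  4.64017127e+02]
 [-9.99551666e-01 -1.00693041e-02 -2.81970853e-02 -7.34426061e+00]
 [-2.94917065e-02  1.68564056e-01  9.85249409e-01  9.45708297e+02]
 [ 0.00000000e+00  0.00000000e+00  0.00000
[... 440 characters left out ...]
5812866 186.77861966]
 [  0.           0.           1.        ]] [[ 8.22199006e-01  3.69575798e-01 -4.32900132e-01  2.32743689e+02]
 [-5.69144346e-01  5.23144929e-01 -6.34345408e-01 -5.63352014e+02]
 [-7.96920135e-03  7.67940827e-01  6.40471216e-01  6.58398120e+02]
 [ 0.00000000e+00  0.00000000e+00  0.00000000e+00  1.00000000e+00]]
side holder [([309.7, 242.7], 0.85)]
side seat [([316.6, 224.1], 0.56)]
side jaw_face [([324.5, 223.0], 0.97)]
side paddle [([343.8, 212.7], 0.54)]
side tower [([356.6, 214.7], 0.82)]
side stone_mid [([282.8, 236.5], 0.95)]
side oil_flask [([322.2, 284.8], 0.63)]
side jigger [([444.8, 245.0], 0.16)]
side brush [([324.9, 193.7], 0.8)]
['image', 'range_z', 'K', 'T']
```

View pics/top0.png

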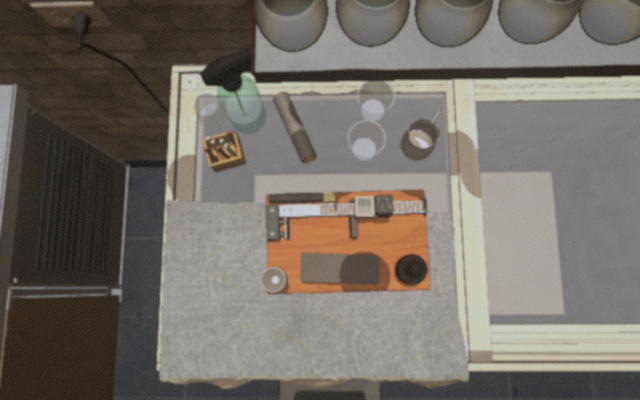

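View pics/side0.png

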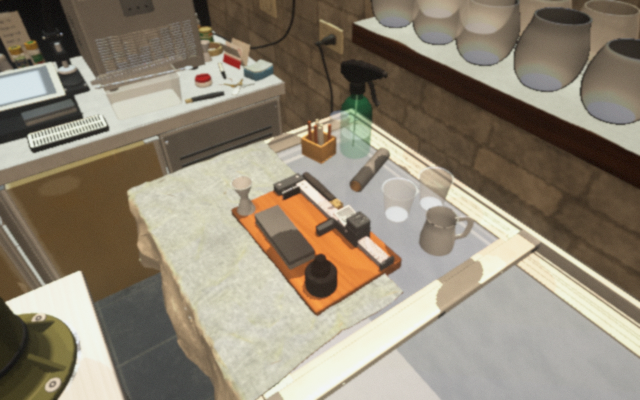

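```bash
cat > h.py <<'E'
from bench import r
import numpy as np, cv2
def cloud(f):
    h,w=f["range_z"].shape; K=f["K"]; T=f["T"]; z=f["range_z"]
    u,v=np.meshgrid(np.arange(w),np.arange(h))
    P=np.stack([(u-K[0,2])/K[0,0]*z,-(v-K[1,2])/K[1,1]*z,-z],-1)
    return P@T[:3,:3].T+T[:3,3], z>0
def on_plane(f,uv,z):
    K=f["K"];T=f["T"]
    d=T[:3,:3]@np.array([(uv[0]-K[0,2])/K[0,0],-(uv[1]-K[1,2])/K[1,1],-1])
    return T[:3,3]+d*(z-T[2,3])/d[2]
def proj(f,p):
    T=f["T"];K=f["K"];c=T[:3,:3].T@(np.asarray(p)-T[:3,3])
    return np.array([K[0,2]+K[0,0]*c[0]/-c[2],K[1,2]+K[1,1]*-c[1]/-c[2]])
E
python3 - <<'E'
from h import *
for n in("top","side"):
    f=r.grab_frame(n);P,ok=cloud(f);im=f["image"]
    hsv=cv2.cvtColor(im,cv2.COLOR_RGB2HSV)
    m=(hsv[...,0]<14)&(hsv[...,1]>150)&(hsv[...,2]>90)&ok
    m&=(P[...,0]>350)&(P[...,0]<700)&(abs(P[...,1])<300)
    q=P[m];z0=np.median(q[:,2]);print(n,len(q),z0,np.percentile(q[:,2],[5,25,75,95]))
    q=q[abs(q[:,2]-z0)<6]
    print(cv2.minAreaRect(q[:,:2].astype(np.float32)))
    for l in("holder","stone_mid","jaw","oil_flask","jigger","brush"):
        s=r.silhouettes(n,l)
        for x in s[:1]:
            k=x["mask"]&ok;q=P[k];print(l,round(x["score"],2),x["box"],k.sum(),np.median(q,0).round(1),np.percentile(q[:,2],[5,95]).round())
    for l,z in(("holder",0),("seat",30),("jaw_face",40),("paddle",71),("tower",87),("stone_mid",41.5)):
        t=r.tip_of(n,l)
        if t: print(l,on_plane(f,t[0]["uv"],z+z0-30).round(1))
    a=(250,180,440,300) if n=="top" else (220,165,410,320)
    cv2.imwrite(f"pics/{n}_z.png",cv2.resize(im[a[1]:a[3],a[0]:a[2],::-1],None,fx=4,fy=3.8,interpolation=cv2.INTER_CUBIC))
E
```

```text
top 5062 30.255285474464415 [27.63733354 29.17183545 31.37519791 32.96571573]
((554.3172607421875, -41.21989440917969), (192.2304229736328, 311.5745849609375), 1.1349509954452515)
holder 0.8 [265.3, 189.8, 429.5, 295.0] 12389 [569.6 -50.1  31. ] [27. 70.]
stone_mid 0.95 [301.4, 252.9, 379.8, 280.7] 2286 [500.6 -25.2  53.2] [51. 56.]
jaw 0.91 [348.7, 190.5, 396.0, 238.7] 1085 [611.7 -83.   70.8] [41. 89.]
oil_flask 0.8 [393.0, 255.7, 426.1, 283.6] 797 [ 497.4 -154.7   72.1] [ 54. 104.]
jigger 0.9 [261.4, 267.8, 283.0, 291.9] 477 [479.9  96.7  89.7] [ 40. 104.]
brush 0.96 [269.2, 189.8, 336.2, 199.6] 638 [641.2  49.8  44.2] [37. 48.]
holder [ 5.517e+02 -4.230e+01  3.000e-01]
seat [574.9 -13.7  30.3]
jaw_face [585.1 -46.9  40.3]
paddle [619.  -72.7  71.3]
tower [ 613.1 -103.7   87.3]
stone_mid [502.9 -25.2  41.8]
side 3979 28.973321714393137 [25.69388573 28.08088544 29.85671934 31.46310007]
((553.1590576171875, -41.00791931152344), (197.0008087158203, 317.70513916015625), 1.396696925163269)
stone_mid 0.79 [256.0, 204.7, 314.0, 268.1] 2022 [496.5 -38.3  51.7] [33. 54.]
jaw 0.57 [313.1, 205.2, 371.8, 248.5] 1207 [603.3 -96.4  66.1] [34. 87.]
oil_flask 0.9 [306.5, 252.5, 338.6, 296.5] 1100 [ 489.4 -171.7   69.7] [ 39. 103.]
jigger 0.43 [313.0, 204.7, 372.5, 246.7] 1253 [603.4 -94.1  64.4] [33. 87.]
brush 0.64 [304.2, 172.5, 344.2, 205.3] 352 [638.8  37.3  42.5] [36. 46.]
holder [557.6 -40.2  -1. ]
seat [574.2 -28.6  29. ]
jaw_face [584.5 -40.4  39. ]
paddle [614.3 -65.8  70. ]
tower [ 619.3 -103.6   86. ]
stone_mid [501.4 -24.2  40.5]
```

View pics/top_z.png

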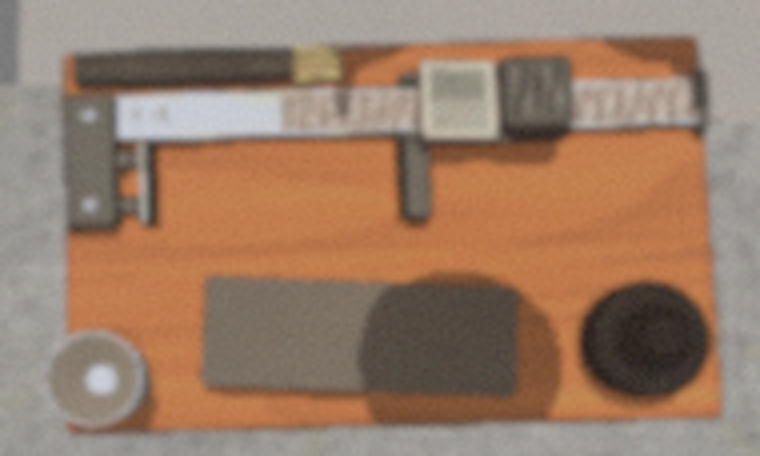

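View pics/side_z.png

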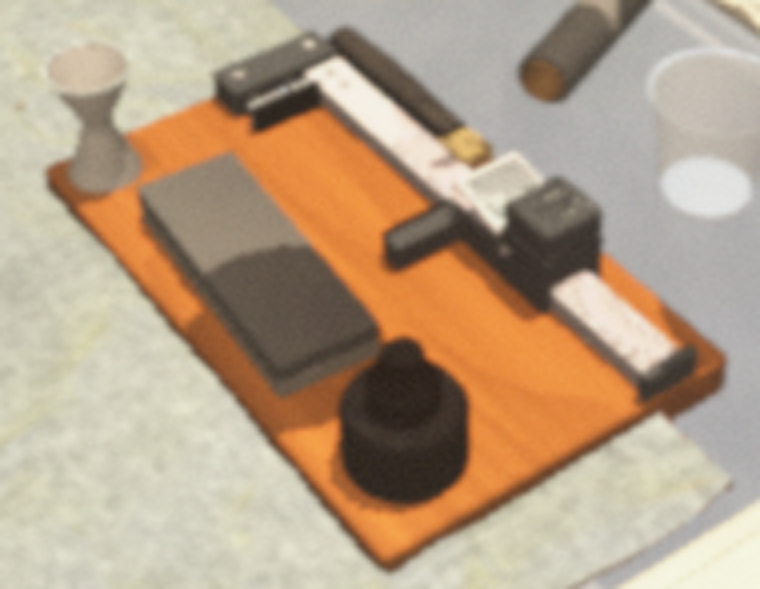

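```bash
python3 - <<'E'
from h import *
ft=r.grab_frame("top");fs=r.grab_frame("side")
def T(p): return on_plane(ft,(250+p[0]/4-.4,180+p[1]/3.8-.4),30)[:2]
def S(p): return on_plane(fs,(220+p[0]/4-.4,165+p[1]/3.8-.4),30)[:2]
def fit(obs,mod):
    o=np.array(obs);m=np.array(mod,float)
    oc=o.mean(0);mc=m.mean(0);a=o-oc;b=m-mc
    th=np.arctan2((b[:,0]*a[:,1]-b[:,1]*a[:,0]).sum(),(a*b).sum())
    R=np.array([[np.cos(th),-np.sin(th)],[np.sin(th),np.cos(th)]]);t=oc-R@mc
    return t,th,(o-(m@R.T+t)).round(1).tolist()
C=[(100,160),(100,-160),(-100,-160),(-100,160)]
print(fit([T(p) for p in[(65,52),(695,38),(720,415),(68,432)]],C))
print(fit([S(p) for p in[(722,362),(388,555),(50,170)]],C[1:]))
# features stone top corners z=53
def T2(p,z): return on_plane(ft,(250+p[0]/4-.4,180+p[1]/3.8-.4),z)[:2]
q=np.array([T2(p,53) for p in[(204,277),(518,290),(515,395),(203,387)]])
print(q,q.mean(0)); 
q=np.array([T2(p,87) for p in[(499,58),(567,58),(567,137),(503,139)]]);print("tower",q,q.mean(0))
q=np.array([T2(p,74) for p in[(422,62)]+[(422,138)]]);print("paddle edge",q)
q=np.array([T2(p,71) for p in[(498,62)]+[(498,138)]]);print("paddle edge",q)
q=np.array([T2(p,49) for p in[(402,140),(403,218),(430,220),(430,140)]]);print("arm",q)
q=np.array([T2(p,50) for p in[(66,95),(66,228),(115,228)]]);print("endjaw",q)
q=np.array([T2(p,48) for p in[(696,72),(707,132)]]);print("stop",q)
P,ok=cloud(ft);k=r.silhouettes("top","stone_mid")[0]["mask"]&ok
q=P[k];q=q[abs(q[:,2]-53.5)<4];print(cv2.minAreaRect(q[:,:2].astype(np.float32)))
P,ok=cloud(fs);k=r.silhouettes("side","stone_mid")[0]["mask"]&ok
q=P[k];q=q[abs(q[:,2]-52)<4];print(cv2.minAreaRect(q[:,:2].astype(np.float32)))
P,ok=cloud(fs);k=(P[...,2]>82)&(P[...,2]<92)&(P[...,0]>580)&(P[...,0]<650)&(abs(P[...,1]+100)<40)&ok
print("tower side cloud",cv2.minAreaRect(P[k][:,:2].astype(np.float32)),k.sum(),np.median(P[k],0))
P,ok=cloud(ft);k=(P[...,2]>82)&(P[...,2]<92)&(P[...,0]>580)&(P[...,0]<650)&(abs(P[...,1]+100)<40)&ok
print("tower top cloud",cv2.minAreaRect(P[k][:,:2].astype(np.float32)),k.sum(),np.median(P[k],0))
E
```

```text
(array([555.37725219, -40.03898462]), np.float64(0.017789661660577938), [[-0.6, -1.8], [-2.3, 2.0], [2.1, 2.1], [0.8, -2.3]])
(array([554.46461699, -41.4005843 ]), np.float64(0.014887090795840434), [[-6.1, 2.5], [4.4, 3.2], [1.7, -5.7]])
[[ 530.39491468   48.18843713]
 [ 522.77195758 -101.89941784]
 [ 470.71454399  -99.02791862]
 [ 475.46384302   48.641474  ]] [499.83631482 -26.02435633]
tower [[ 634.90776442  -92.60975961]
 [ 634.55570154 -124.40083182]
 [ 595.10276325 -123.12146874]
 [ 594.3990646   -93.40222482]] [ 614.74132345 -108.38357125]
paddle edge [[635.85285025 -57.23170276]
 [597.2471322  -56.48464206]]
paddle edge [[636.04514093 -93.66793544]
 [597.35660072 -92.65382749]]
arm [[600.12481728 -48.14883049]
 [559.96537548 -47.92717049]
 [558.83546558 -60.93595769]
 [599.99329232 -61.76215985]]
endjaw [[625.1094857  116.33763806]
 [556.09295328 115.44048625]
 [555.89815312  91.59726467]]
stop [[ 634.26604064 -192.24310737]
 [ 602.9846375  -196.17805749]]
((501.1469421386719, -25.01837921142578), (149.3327178955078, 54.93572235107422), 87.50943756103516)
((500.4083557128906, -25.281097412109375), (152.81495666503906, 55.052268981933594), 87.45661926269531)
tower side cloud ((618.6841430664062, -109.73167419433594), (33.69468307495117, 37.4370231628418), 85.43817901611328) 245 [ 616.75979881 -110.27094753   85.87555331]
tower top cloud ((618.9113159179688, -109.23291015625), (36.101531982421875, 34.14163589477539), 0.7657094597816467) 334 [ 618.93478351 -108.74111464   87.25161344]
```

```bash
cat >> h.py <<'E'
H=np.array([554.7,-41.0]); PSI=0.018
def B(x,y,z):
    c,s=np.cos(PSI),np.sin(PSI)
    return [H[0]+c*x-s*y,H[1]+s*x+c*y,z]
def toB(p):
    c,s=np.cos(PSI),np.sin(PSI);d=np.asarray(p[:2])-H
    return np.array([c*d[0]+s*d[1],-s*d[0]+c*d[1],p[2]])
def down(a=0.0):
    t=PSI+a
    return np.array([np.pi*np.cos(t/2),np.pi*np.sin(t/2),0])
def st(tag=""):
    o=r.observe();print(tag,"t%.1f"%o["time"],toB(o["eef_pos"]).round(1),"F",o["ft_force"].round(1),"w%.0f"%o["width"]);return o
def snap(n,name,a,s=4):
    f=r.grab_frame(n);cv2.imwrite(f"pics/{name}.png",cv2.resize(f["image"][a[1]:a[3],a[0]:a[2],::-1],None,fx=s,fy=s,interpolation=cv2.INTER_CUBIC));return f
E
python3 - <<'E'
from h import *
p=B(62,-31.5,150);q=r.ik(p,down());print(q, r.ik(p,down(np.pi)))
r.set_gripper(0,20)
r.move_pose(p,down());st()
r.line_to(B(62,-31.5,82),v=80);st()
snap("side","s1",(220,100,420,250))
f=snap("top","t1",(250,150,440,300))
E
```

```text
[ 0.57476626  0.36911341 -0.62514     1.60178887  0.22485053  1.24367666
 -1.64382501] [ 0.71116357  0.41705783 -0.81124989  1.59708939  0.31331474  1.26309376
  1.43568803]
 t6.5 [ 61.9 -33.  150. ] F [-0.4 -0.2  0.2] w0
 t7.5 [ 62.5 -31.5  82.6] F [ 0.2 -0.4 -0.1] w0
```

View pics/s1.png

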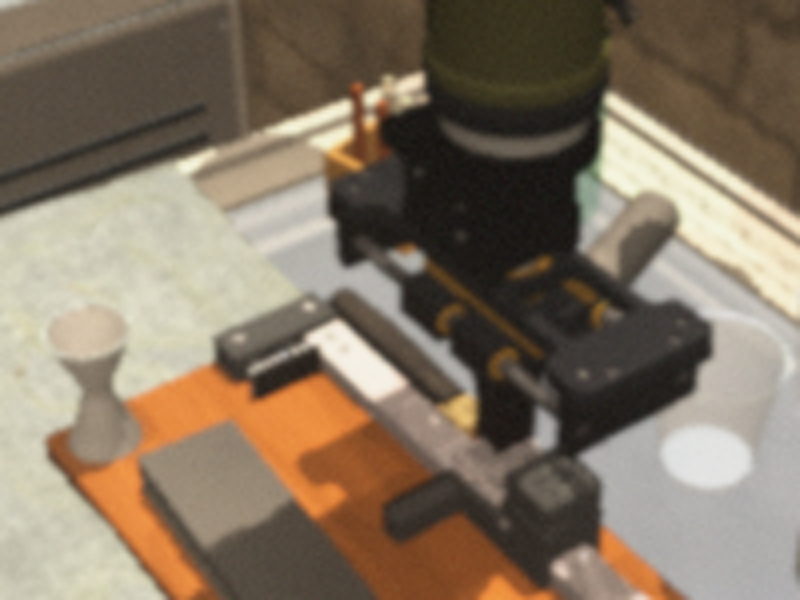

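```bash
python3 - <<'E'
from h import *
for z in(76,72,69,66.5,64.5):
    r.line_to(B(62,-31.5,z),v=40);o=st(z)
    if o["ft_force"][2]>25:break
E
```

```text
76 t7.9 [ 61.6 -31.5  75.6] F [0.2 0.1 1. ] w0
72 t8.1 [ 62.3 -31.6  72.1] F [-0.5 -0.8  1.1] w1
69 t8.4 [ 62.6 -31.   69.3] F [1.  1.  2.6] w1
66.5 t8.6 [ 62.4 -31.5  66.7] F [1.4 0.3 3.8] w0
64.5 t8.9 [ 62.3 -31.6  64.7] F [1.9 2.1 4.4] w0
```

```bash
python3 - <<'E'
from h import *
r.line_to(B(62,-31.5,63.6),v=40);st()
for y in(-35,-38,-41,-46,-52):
    r.line_to(B(62,y,63.6),v=30);o=st(y)
    if np.linalg.norm(o["ft_force"])>40:break
E
```

```text
t9.1 [ 62.4 -31.7  64.4] F [-0.2  0.8  7.5] w0
-35 t9.4 [ 62.4 -35.7  64.4] F [ 0.5 -0.3  7.2] w0
-38 t9.7 [ 62.4 -38.7  64.4] F [ 1.2 -0.2  7.4] w1
-41 t9.9 [ 62.4 -41.8  64.4] F [-0.2 -0.3  5.7] w0
-46 t10.2 [ 62.4 -47.   64.4] F [ 0.4 -0.7  6.5] w0
-52 t10.6 [ 62.4 -53.1  64.4] F [ 0.3 -0.8  5.9] w1
```

```bash
python3 - <<'E'
from h import *
snap("side","s2",(220,100,420,250))
E
```

```text
(no output)
```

View pics/s2.png

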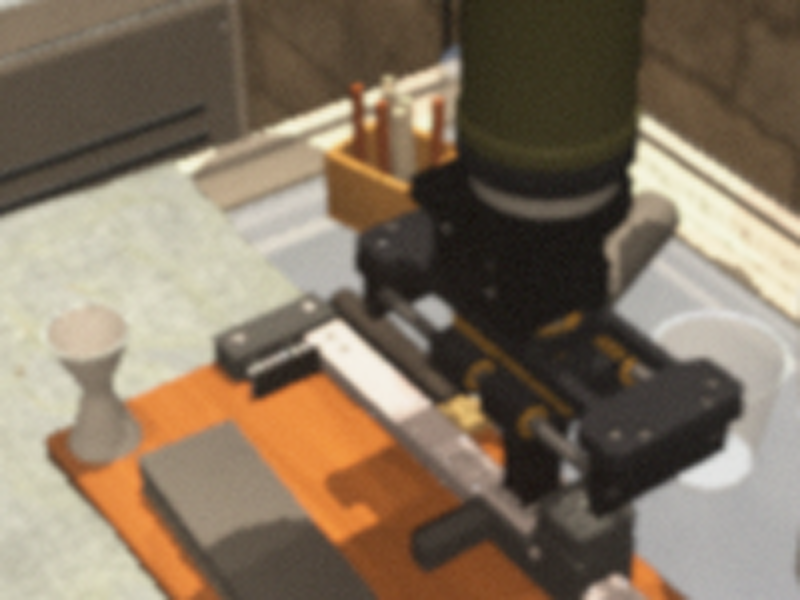

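```bash
python3 - <<'E'
from h import *
r.line_to(B(62,-85,63.6),v=50);st()
for y in(-90,-93,-95,-97,-99,-101,-103,-105):
    r.line_to(B(62,y,63.6),v=30);o=st(y)
    if o["ft_force"][1]>12:break
r.pause(.2);st()
r.line_to(B(62,toB(o["eef_pos"])[1]+3,90),v=60);
r.line_to(B(62,-70,150),v=150);st()
snap("side","s3",(220,130,420,280));snap("top","t3",(250,180,440,300))
E
```

```text
t11.4 [ 62.5 -86.2  64.4] F [ 1.8 -0.5  5.8] w1
-90 t11.7 [ 62.6 -91.   64.4] F [0.4 0.1 6.9] w0
-93 t12.0 [ 62.5 -92.2  64.4] F [1.8 2.2 7.5] w0
-95 t12.2 [ 62.5 -92.9  64.4] F [0.3 3.1 8.1] w1
-97 t12.5 [ 62.5 -94.4  64.4] F [-0.4  4.5  7.6] w1
-99 t12.7 [ 62.5 -96.2  64.5] F [-0.2  5.1  7.6] w0
-101 t13.0 [ 62.6 -97.9  64.5] F [0.7 5.2 8. ] w0
-103 t13.2 [ 62.6 -99.8  64.6] F [0.1 5.6 9.7] w1
-105 t13.5 [  62.7 -101.6   64.6] F [0.1 5.  9.7] w0
 t13.7 [  62.7 -101.6   64.7] F [0.2 5.2 9. ] w0
 t14.9 [ 61.6 -70.4 149.5] F [-0.9 -0.2 -0.6] w1
```

View pics/s3.png

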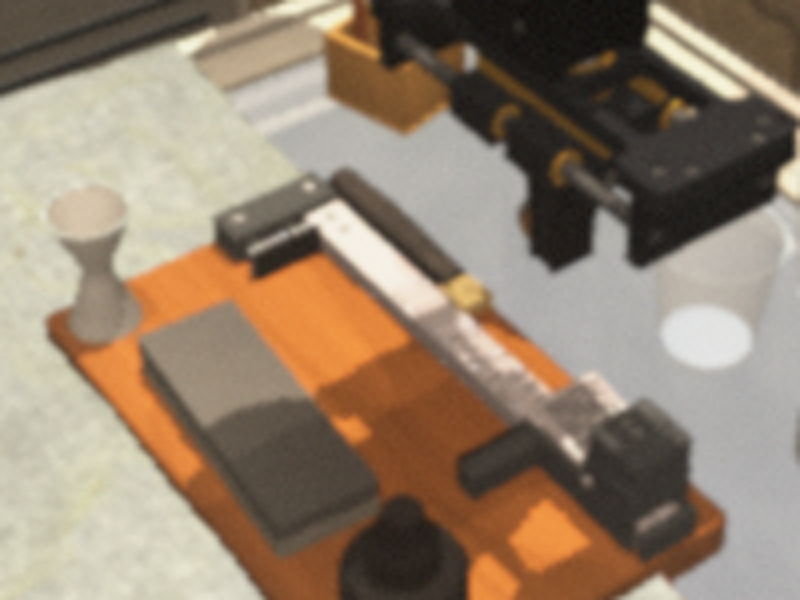

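```bash
python3 - <<'E'
from h import *
for n in("side","top"):
    f=r.grab_frame(n);P,ok=cloud(f)
    Q=np.stack([np.cos(PSI)*(P[...,0]-H[0])+np.sin(PSI)*(P[...,1]-H[1]),-np.sin(PSI)*(P[...,0]-H[0])+np.cos(PSI)*(P[...,1]-H[1])],-1)
    k=(abs(P[...,2]-87)<4)&(abs(Q[...,0]-62)<25)&(Q[...,1]<-80)&(Q[...,1]>-165)&ok
    q=Q[k];print(n,len(q),len(q) and(np.percentile(q,[3,50,97],axis=0)))
    k=(abs(P[...,2]-49)<4)&(abs(Q[...,0]-25)<15)&(Q[...,1]<-20)&(Q[...,1]>-125)&ok
    q=Q[k];print("arm",n,len(q),len(q) and(np.percentile(q[:,1],[3,50,97],axis=0)))
E
```

```text
side 269 [[  45.8416942  -147.00039502]
 [  61.35168797 -132.43115816]
 [  79.06977227 -115.63197262]]
arm side 111 [-81.94233436 -75.078728   -66.00072599]
top 0 0
arm top 121 [-81.07475137 -73.15401233 -66.58802398]
```

View pics/t3.png

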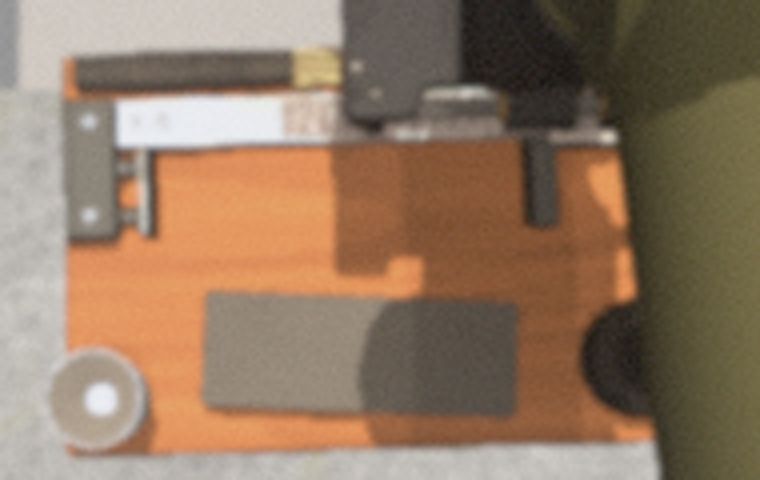

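```bash
python3 - <<'E'
from h import *
print(r.ik(B(-104,15,38),down()))
r.move_pose(B(-104,15,170),down())
r.set_gripper(80)
r.line_to(B(-104,15,60),v=150);st()
snap("side","s4",(200,130,400,280))
E
```

```text
[ 0.6825985   0.13599365 -0.70698494  2.10744181  0.10980029  0.93337378
 -1.63812017]
 t18.2 [-103.3   15.    60.7] F [ 0.3 -0.3  0.1] w80
```

View pics/s4.png

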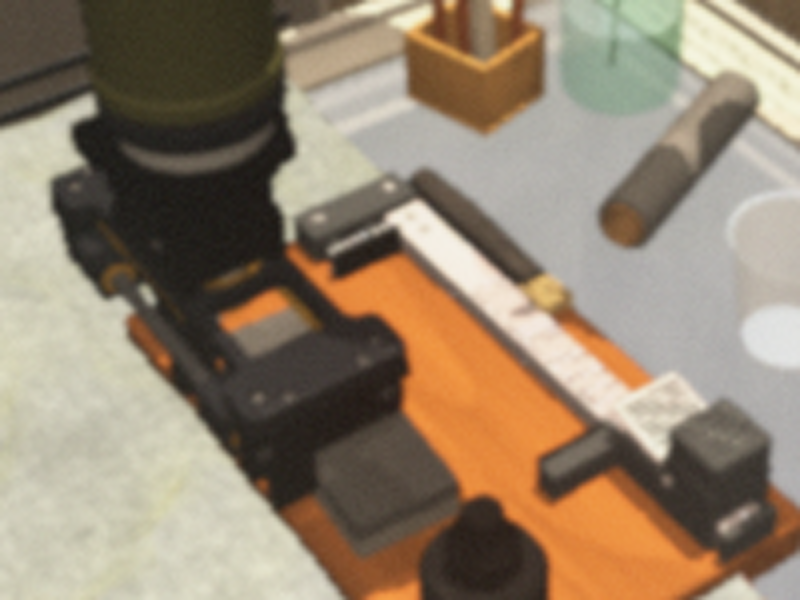

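```bash
python3 - <<'E'
from h import *
r.line_to(B(-104,15,39),v=80);st()
r.line_to(B(-80,15,39),v=50);st()
r.line_to(B(-30,15,39),v=50);st()
r.line_to(B(-19,15,39),v=30);st()
for x in(-17,-15,-13,-11,-9,-7,-5):
    r.line_to(B(x,15,39),v=20);o=st(x)
    if o["ft_force"][0]<-8:break
E
```

```text
t18.6 [-104.4   15.1   38.6] F [-0.7  0.1  0.3] w80
 t19.3 [-79.5  15.3  39. ] F [0.4 0.1 0.9] w80
 t20.4 [-29.6  15.   39.3] F [-0.1  0.6 -0.6] w80
 t20.9 [-18.3  15.1  39.1] F [-0.  -1.  -0.4] w80
-17 t21.2 [-16.9  15.   39. ] F [-0.8 -0.2 -0.1] w80
-15 t21.4 [-16.3  14.9  38.8] F [-5.1 -0.5  3.5] w80
-13 t21.7 [-16.2  14.9  38.5] F [-9.7 -1.2  6.4] w80
```

```bash
python3 - <<'E'
from h import *
r.line_to(B(-30,15,39),v=60)
r.line_to(B(-60,15,130),v=200);st()
snap("side","s5",(220,130,420,280));f=snap("top","t5",(250,180,440,300))
for n in("side","top"):
    f=r.grab_frame(n);P,ok=cloud(f)
    s=r.silhouettes(n,"stone_mid")
    if not s: continue
    k=s[0]["mask"]&ok&(abs(P[...,2]-53)<3.5);q=P[k]
    (c,d,a)=cv2.minAreaRect(q[:,:2].astype(np.float32));print(n,s[0]["score"],toB([*c,0]),d,a,"board y ax",90+np.degrees(PSI))
E
```

```text
t22.8 [-60.   14.7 129.5] F [ 0.4 -0.3 -0.3] w80
side 0.89 [23.23532094  7.95408516  0.        ] (56.099063873291016, 128.7018280029297) 1.6959588527679443 board y ax 91.03132403123548
```

View pics/s5.png

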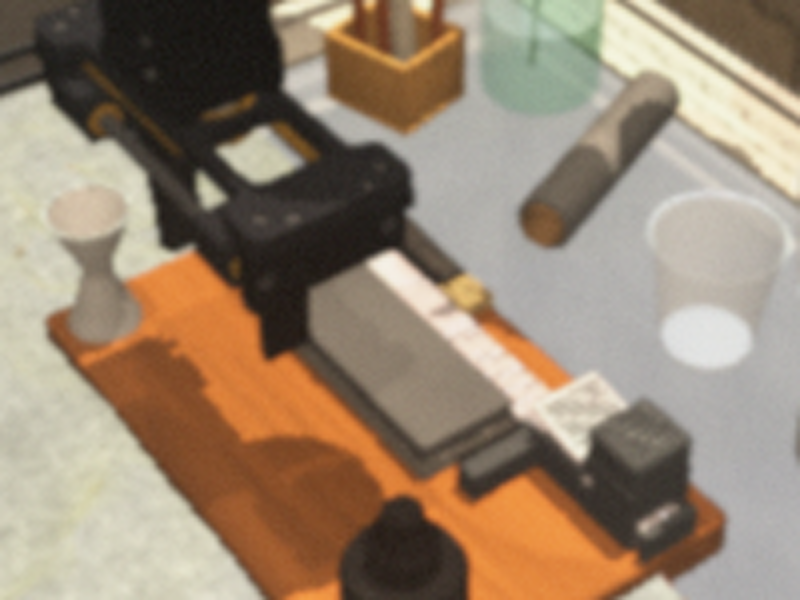

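View pics/t5.png

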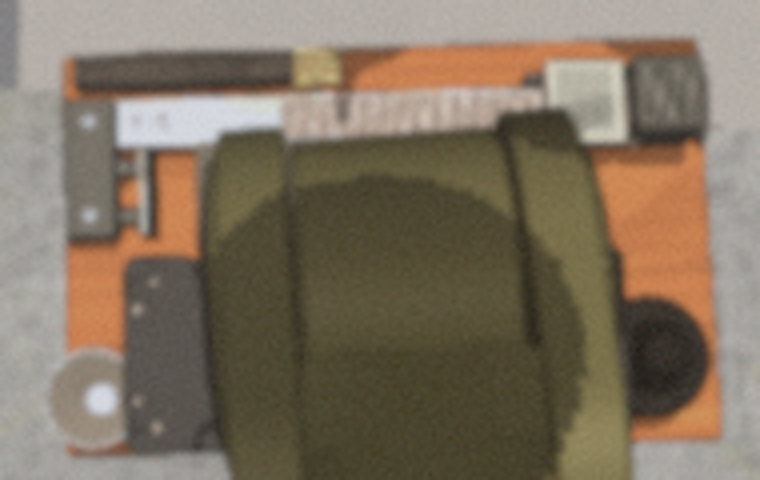

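```bash
python3 - <<'E'
from h import *
r.line_to(B(-60,15,160),v=200)
r.set_gripper(0,20)
r.move_pose(B(62,-176,150),down());st()
r.line_to(B(62,-176,71),v=100);st()
y=-165
r.line_to(B(62,-165,71),v=60);o=st()
while y<-140:
    y+=5
    r.line_to(B(62,y,71),v=40);o=st(y)
    if o["ft_force"][1]<-8:break
snap("side","s6",(220,130,420,280))
E
```

```text
t25.7 [  62.  -173.5  150.1] F [-0.2  0.1 -0.2] w1
 t26.6 [  62.6 -176.1   71.7] F [-0.4 -0.1  0.1] w0
 t27.0 [  62.5 -163.9   71.6] F [ 0.7 -1.2 -0.9] w1
-160 t27.2 [  62.1 -159.6   71.1] F [-0.3 -0.1 -0.6] w1
-155 t27.5 [  61.8 -155.1   70.9] F [-1.  -1.5 -0.7] w0
-150 t27.8 [  61.8 -150.3   70.9] F [-0.2 -3.2 -0.7] w-0
-145 t28.1 [  61.8 -145.3   70.9] F [ 0.1 -3.4 -0.6] w1
-140 t28.3 [  61.8 -140.3   70.9] F [-0.1 -4.2 -0.9] w1
```

View pics/s6.png

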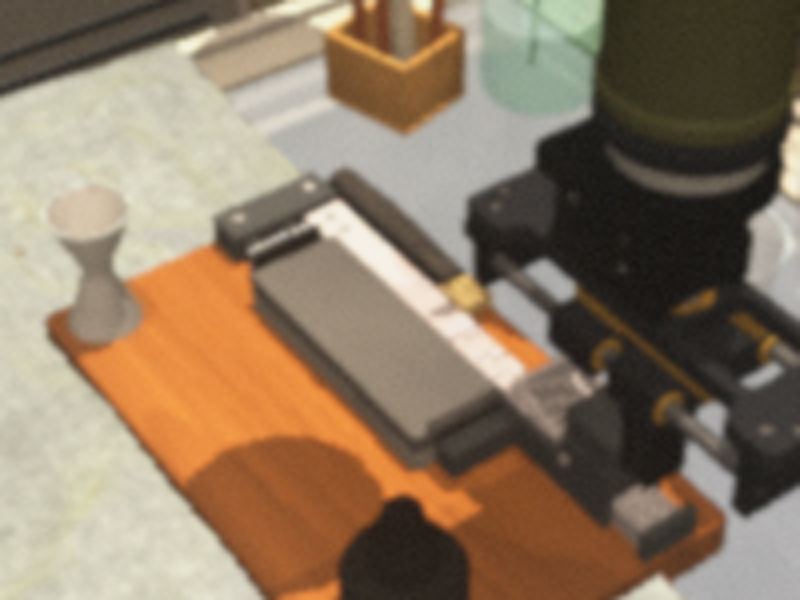

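```bash
python3 - <<'E'
from h import *
y=-140
while y<-105:
    y+=2.0 if y<-130 else 1.0
    r.line_to(B(62,y,71),v=20);o=st(y)
    if o["ft_force"][1]<-15:break
f=snap("side","s7",(220,130,420,280))
P,ok=cloud(f);k=r.silhouettes("side","stone_mid")[0]["mask"]&ok&(abs(P[...,2]-53)<3.5)
(c,d,a)=cv2.minAreaRect(P[k][:,:2].astype(np.float32));print(toB([*c,0]),d,a)
E
```

```text
-138.0 t28.6 [  61.8 -138.9   70.9] F [-1.3 -4.6 -0.1] w0
-136.0 t28.9 [  61.8 -137.3   71. ] F [-0.4 -5.  -0.5] w0
-134.0 t29.1 [  61.8 -134.8   70.9] F [-1.  -4.7 -1.2] w0
-132.0 t29.4 [  61.7 -133.    71. ] F [-0.5 -4.6 -0.9] w0
-130.0 t29.6 [  61.8 -130.2   70.9] F [-0.9 -5.2 -0. ] w1
-129.0 t29.9 [  61.8 -129.8   70.9] F [-1.1 -5.2 -0.4] w0
-128.0 t30.1 [  61.7 -129.    70.9] F [-2.  -6.5 -0.8] w1
-127.0 t30.4 [  61.8 -128.1   71. ] F [-1.3 -6.3 -0.9] w1
-126.0 t30.6 [  61.7 -127.3   70.9] F [-1.2 -6.9 -1.2] w0
-125.0 t30.9 [  61.7 -127.3   71. ] F [-0.7 -7.1 -0.7] w0
-124.0 t31.1 [  61.7 -127.2   71. ] F [-0.4 -8.5 -1.1] w0
-123.0 t31.4 [  61.7 -127.1   71. ] F [ -0.7 -10.9  -1. ] w0
-122.0 t31.6 [  61.7 -126.6   71. ] F [  0.6 -10.6  -1.8] w0
-121.0 t31.9 [  61.7 -125.2   71. ] F [ -0.2 -11.   -0.8] w0
-120.0 t32.1 [  61.7 -124.7   71. ] F [ -0.6 -10.6  -2.3] w1
-119.0 t32.4 [  61.7 -124.    71. ] F [  0.7 -11.1  -1.9] w0
-118.0 t32.6 [  61.7 -123.3   71. ] F [ -0.1 -12.3  -1.3] w1
-117.0 t32.9 [  61.7 -122.5   71. ] F [  0.2 -11.7  -1.7] w1
-116.0 t33.1 [  61.7 -121.8   71. ] F [ -0.7 -12.4  -1.1] w0
-115.0 t33.4 [  61.7 -120.2   71. ] F [  0.4 -12.3  -2.5] w0
-114.0 t33.6 [  61.7 -119.7   71. ] F [  0.2 -12.9  -2.2] w0
-113.0 t33.9 [  61.7 -119.1   71. ] F [  0.2 -12.6  -2.4] w1
-112.0 t34.1 [  61.7 -118.3   71. ] F [ -0.3 -13.2  -3. ] w0
-111.0 t34.4 [  61.7 -117.6   71. ] F [  0.6 -13.6  -2.1] w1
-110.0 t34.6 [  61.7 -117.2   71.1] F [  0.  -13.1  -2.3] w0
-109.0 t34.9 [  61.7 -117.2   71.1] F [  0.5 -16.1  -2.9] w1
[22.73770589 48.91901108  0.        ] (56.64051055908203, 151.74893188476562) 0.7992318272590637
```

View pics/s7.png

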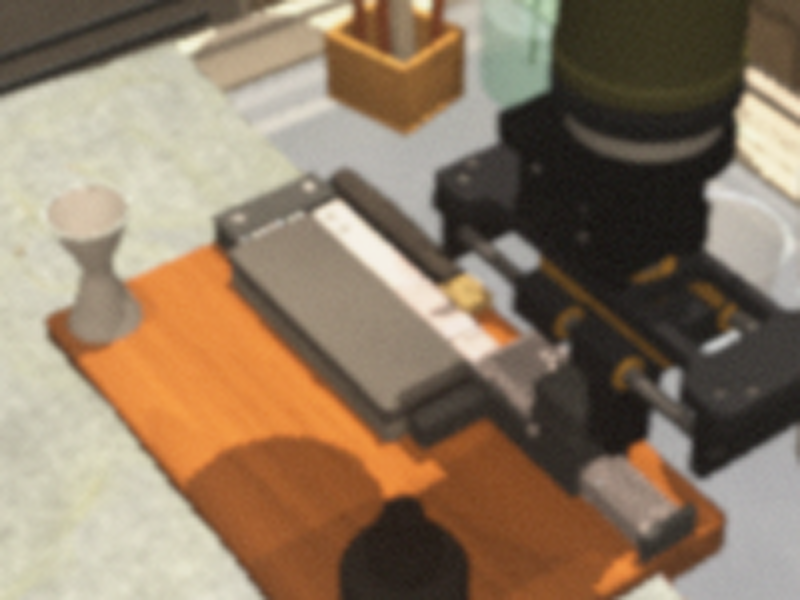

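```bash
python3 - <<'E'
from h import *
r.line_to(B(62,-108.3,71),v=20);r.pause(.2);st()
r.line_to(B(62,-130,71),v=30);st()
r.line_to(B(62,-160,71),v=100);
r.line_to(B(62,-160,170),v=150);st()
f=snap("side","s8",(220,130,420,280))
P,ok=cloud(f);k=r.silhouettes("side","stone_mid")[0]["mask"]&ok&(abs(P[...,2]-53)<3.5)
(c,d,a)=cv2.minAreaRect(P[k][:,:2].astype(np.float32));print(toB([*c,0]),d,a)
f=snap("top","t8",(250,180,440,300))
E
```

```text
t35.4 [  61.7 -117.2   71. ] F [ -0.1 -16.3  -3. ] w1
 t36.3 [  62.2 -129.1   71. ] F [-0.6  0.6  1. ] w1
 t37.6 [  61.4 -159.7  169. ] F [-0.3 -0.4 -0.1] w1
[22.77344022 45.25458915  0.        ] (55.97062301635742, 151.37423706054688) 0.7409001588821411
```

View pics/s8.png

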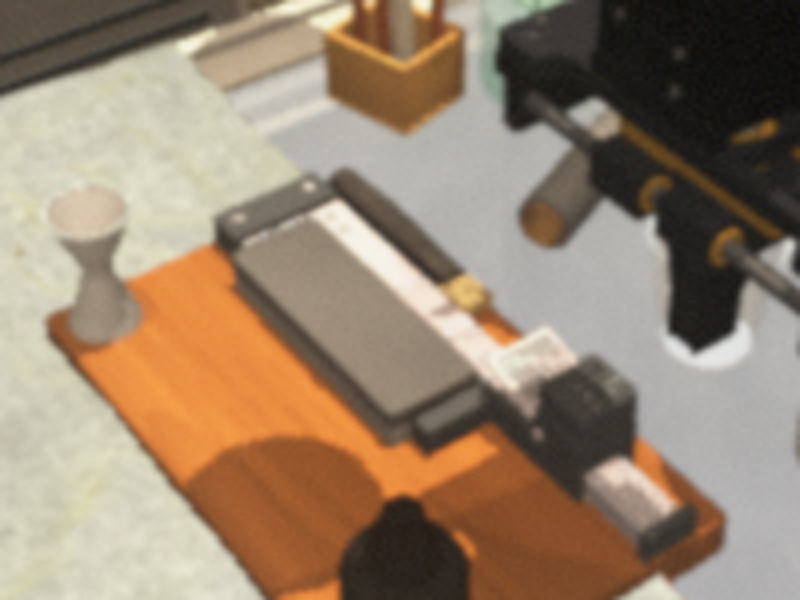

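View pics/t8.png

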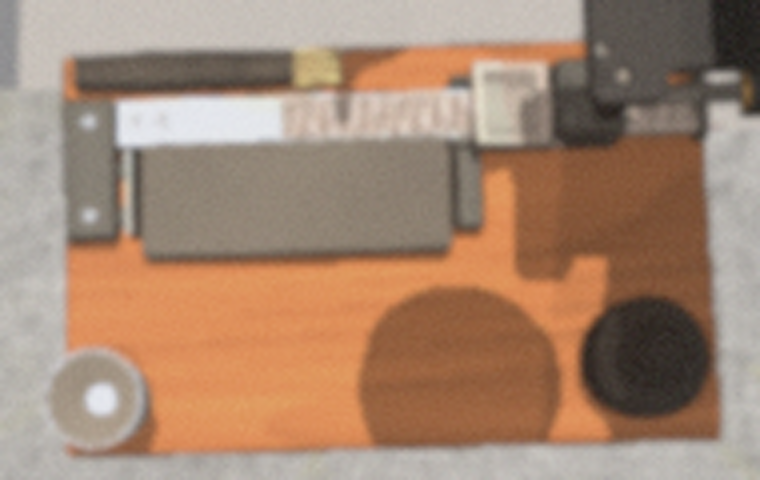

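```bash
python3 - <<'E'
from h import *
r.job_done();st()
E
```

```text
the job is handed in; nothing more can be done
the job is handed in; nothing more can be done
```

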